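# Hold the reagent dropper ready over the red-banded sample tube

### The job

Lift the orange-knobbed dropper out of its amber bottle, carry it upright over the blue splash guard to the tube rack, and hold it there, upright and still, with its tip about a centimetre above the middle of the mouth of the red-banded tube, neither touching the tube nor dipping into it. Finish while still holding the dropper there: do not put it down or let go. Do not let the dropper touch the guard or any of the tubes, and leave the bottle, the rack's tubes, the jar and the slide box standing where they are.

Things in the scene. Friction and masses are not known exactly. Their poses are not given: they have to be found in the camera images.
- dropper_knob (a point): Grip point of the dropper (loose, 28 to 56 g, rigid, 128 mm tall overall): on the axis of its orange hard-plastic knob, a smooth upright cylinder 20 mm in diameter and 46 mm long; this point lies 26 mm above the knob's lower end, 20 mm below its top and 108 mm above the dropper's tip. Below the knob comes a black collar 28 mm in diameter and 12 mm thick, then an amber glass stem 7 mm in diameter and 70 mm long. z points up along the axis, from the tip to the knob.
- dropper: The dropper itself: its origin is the lower end of the glass stem (same point as dropper_tip), z up along its axis towards the knob. At the start it hangs in the amber bottle, its collar resting on the bottle's rim and its tip 70 mm below the rim. It may turn freely about z.
- dropper_tip (a point): The lower end of the dropper's glass stem, 5 mm in diameter at the end.
- bottle: Amber glass reagent bottle, loose, open at the top: 56 mm in diameter, 90 mm tall, with a neck 27 mm in diameter and an 18 mm bore in which the stem hangs. Origin at the centre of its underside, z up.
- bottle_mouth (a point): Centre of the amber bottle's mouth, at its rim, 90 mm above its underside.
- tube_red: The target: white plastic sample tube with a red band below the mouth and a red disc (the contents) 15 mm below the rim inside it; 25 mm outside and 21 mm inside diameter, 85 mm tall, loose, standing 24 mm deep in the rack with its rim 93 mm above the table. Origin at the centre of its underside, z up. It stands in any one of the rack's three holes.
- tube_red_mouth (a point): Centre of the red-banded tube's mouth, at the height of its rim; z up.
- tube_blue: Bystander: the same sample tube with a blue band, standing in another hole. Origin at the centre of its underside.
- tube_yellow: Bystander: the same sample tube with a yellow band, standing in the remaining hole. Origin at the centre of its underside.
- rack: Black tube rack, fixed: 172 mm (its x) by 64 mm (its y) by 32 mm tall, three holes along its x at -52, 0 and +52 mm. Origin at the centre of its underside. It stands on the other side of the splash guard from the bottle, either side.
- guard: Blue splash guard with a white top edge, fixed: an upright panel 400 mm long (its x), 10 mm thick (its y) and 120 mm tall, standing between the bottle and the rack. Origin at the centre of its underside.
- guard_top (a point): Middle of the splash guard's top edge, 120 mm above the table; x along the panel, y across it, z up.
- jar: Bystander: closed green glass jar, 54 mm in diameter, 75 mm tall, beyond the work. Origin at the centre of its underside.
- slidebox: Bystander: closed blue slide box with a white lid, 57 by 87 by 38 mm, beyond the work. Origin at the centre of its underside.

How it is judged:
By the outcome, as a careful person would: the job done as asked, in the order asked, and still so for the second after the job is handed in, while the arm keeps its last pose, push and grip.
It also fails if it takes over 43 s, if anything falls off the work surface, if the arm or the gripper's body presses on something with over 40 N, if the wrist force passes 120 N, or if a joint passes its speed limit or range.

### The arm

A 6-joint arm with a two-finger parallel gripper is mounted at the origin on the work surface. World frame = base frame: x ahead of the robot, y to its left, z up, the work surface at z = 0. Lengths are in m, angles in rad, forces in N, time in s.
With the tool pointing down it reaches from about 0.325 to 0.925 m from the base axis. Payload 3.1 kg.
Tool frame: the origin (TCP) lies between the finger pads; the fingertips stand 11 mm ahead of it and the grasp point (between the pads) lies 8 mm behind it; y points along the fingers, x is the direction in which the jaws open and shut, and the axes are right-handed (so a half turn about y gives the same grasp; the last joint's range is limited). The gripper opens to 85 mm and grips with 20 to 120 N. Pads are 22 mm wide; open, the fingers measure 114 mm over their backs; the gripper's body (76 mm by 85 mm) begins 54 mm behind the grasp point. The pads swing forward as they close: fully open they stand 13 mm farther back than shut.
Start: joints at [1.196, 0.217, 1.613, -0, 1.311, -0.112], TCP at [0.162, 0.604, 0.242] pointing down, gripper open.
Joint ranges: [-2.75, 2.75], [-0.78, 2.1], [0.31, 2.55], [-1.13, 4.27], [0.13, 2.63], [-2.58, 2.58]. Speed limits (rad/s): [2.79, 2.79, 3.14, 3.14, 3.14, 3.14].

### API

Orientations are given as a unit quaternion [x, y, z, w].
In Python, from station import bot gives the robot as it stands. The module is installed in compiled form; this text tells all that it offers. Calls block until the motion is done:
- bot.goto(position, orientation): joint-space move of the TCP to a pose.
- bot.servo_line(position, rot=None, speed=0.15): straight line of the TCP; rot=None keeps the orientation; speed is the mean speed in m/s.
- bot.goto_joints(angles): joint-space move.
- bot.command_gripper(opening, grasp_force=None): finger opening in m; grasp_force is the grip in N (None keeps the last); returns when the fingers have stopped.
- bot.dwell(seconds).
- bot.solve_ik(position, orientation): joint angles nearest the present ones, or None.
- bot.read_camera(name): name is "side" or "top"; returns a dict with "image" (420x560x3 uint8, blue, green, red), "mtx" (3x3 intrinsics, pixels), "extrinsics" (4x4, takes a point from camera to world coordinates). Camera axes: x right, y down, z forward; pixel columns grow to the right and rows downward; lengths in m; the calibration is good to about 2 mm. A picture is of the moment at which its call begins. There is no depth.
A pose or a line that the arm cannot do raises bot.PlanningError and nothing moves.
- bot.sign_off(): hands the job in, once; it reports no verdict.
Trained networks look in the newest picture that a camera, given by its name, has taken for a name from the list of things; names that differ only in an ending like _2 or _b are one class to them, and where a whole thing is asked for, a point or a joint stands for the part that bears it (a point fixed in the world has none). Each returns a list of dicts, best first, with "conf" (0 to 1); they miss things now and then, are a little off and sometimes report something else, mostly with a low value. They report only what shows in the picture. A call takes as long as a camera call.
- bot.spot_in(name, camera): "bbox" ([left, top, right, bottom] in pixels, round what is visible of it).
- bot.cut_out(name, camera): "region" (420x560 bool, what is visible of it) and "bbox" ([left, top, right, bottom] in pixels, round what is visible of it).
Readings, each from a call of its own:
- bot.current_time_s(): time.
- bot.current_qpos(): joint angles.
- bot.current_joint_velocities(): joint speeds.
- bot.current_joint_efforts(): joint torques, N m.
- bot.current_tool_pos(): TCP position.
- bot.current_eef_rot(): TCP orientation.
- bot.current_ft_force(): force on the tool from outside, world axes, zero at the start.
- bot.current_moment(): the same for the moment, N m.
- bot.current_opening(): finger opening in m.
Only numpy, scipy, OpenCV 4.12 (cv2) and the standard library are available. Lean on these libraries where they do the work, as an engineer would, in place of code of your own. Each camera call takes 0.05 s, during which the arm holds its last target. There are 200 camera calls.

## Working session

There is one attempt and no reset: what is moved stays moved. The work goes in short steps, each a Python script; the robot and the scene stay as the last script left them, time stands still between calls to the robot, and variables do not carry over. Pictures are saved under pics/ and viewed, about 8 in all and at most 12, crops included, and the job is handed in when it is done.

```bash
mkdir -p pics
cat > h.py <<'E'
import numpy as np, cv2
from station import bot
def cam(n): return bot.read_camera(n)
def proj(c,P):
    T=np.linalg.inv(c["extrinsics"]); p=(T[:3,:3]@np.atleast_2d(P).T).T+T[:3,3]
    q=(c["mtx"]@p.T).T; return q[:,:2]/q[:,2:]
def ray(c,uv):
    d=c["extrinsics"][:3,:3]@np.linalg.inv(c["mtx"])@np.array([uv[0],uv[1],1.]); return c["extrinsics"][:3,3],d/np.linalg.norm(d)
def atz(c,uv,z):
    o,d=ray(c,uv); return o+d*(z-o[2])/d[2]
E
python3 - <<'E'
from h import *
np.set_printoptions(precision=4,suppress=True)
ims=[]
for n in("side","top"):
    c=cam(n); cv2.imwrite(f"pics/{n}0.png",c["image"]); print(n,c["mtx"].tolist(),c["extrinsics"])
    for t in("dropper_knob","dropper","bottle","tube_red","tube_blue","tube_yellow","rack","guard","jar","slidebox"):
        print(t,[(np.round(r["bbox"]).tolist(),round(r["conf"],2)) for r in bot.spot_in(t,n)][:2])
print(bot.current_time_s(),bot.current_eef_rot())
E
```

```text
side [[483.30595848799555, 0.0, 276.07247116963885], [0.0, 483.30595848799555, 210.32966658539203], [0.0, 0.0, 1.0]] [[ 0.9379 -0.1822  0.2952  0.3182]
 [-0.3467 -0.4634  0.8155 -0.7636]
 [-0.0118 -0.8672 -0.4978  0.5625]
 [ 0.      0.      0.      1.    ]]
dropper_knob [([240.0, 240.0, 260.0, 281.0], 0.94), ([194.0, 186.0, 210.0, 216.0], 0.37)]
dropper [([242.0, 242.0, 257.0, 281.0], 0.68), ([236.0, 176.0, 248.0, 209.0], 0.23)]
bottle [([236.0, 284.0, 271.0, 333.0], 0.66)]
tube_red [([241.0, 174.0, 249.0, 204.0], 0.68), ([181.0, 194.0, 253.0, 217.0], 0.46)]
tube_blue [([193.0, 185.0, 210.0, 217.0], 0.69)]
tube_yellow [([214.0, 180.0, 230.0, 207.0], 0.85)]
rack [([180.0, 200.0, 257.0, 218.0], 0.64)]
guard [([124.0, 184.0, 325.0, 290.0], 0.63)]
jar [([353.0, 243.0, 384.0, 291.0], 0.86)]
slidebox [([297.0, 182.0, 328.0, 204.0], 0.63), ([235.0, 282.0, 271.0, 335.0], 0.49)]
top [[455.6982759740232, 0.0, 279.31079523379], [0.0, 455.6982759740232, 210.15323284333513], [0.0, 0.0, 1.0]] [[ 0.0246 -0.9895  0.1426  0.4747]
 [-0.9996 -0.0266 -0.0123  0.0188]
 [ 0.0159 -0.1422 -0.9897  0.8985]
 [ 0.      0.      0.      1.    ]]
dropper_knob [([191.0, 268.0, 209.0, 280.0], 0.74), ([368.0, 264.0, 394.0, 280.0], 0.72)]
dropper [([377.0, 262.0, 393.0, 279.0], 0.81)]
bottle [([356.0, 258.0, 389.0, 290.0], 0.66)]
tube_red [([185.0, 209.0, 202.0, 229.0], 0.58)]
tube_blue [([190.0, 268.0, 212.0, 280.0], 0.76)]
tube_yellow [([184.0, 243.0, 206.0, 256.0], 0.76)]
rack [([178.0, 200.0, 226.0, 296.0], 0.87)]
guard [([259.0, 146.0, 306.0, 378.0], 0.57), ([377.0, 264.0, 391.0, 277.0], 0.27)]
jar [([345.0, 135.0, 383.0, 172.0], 0.71)]
slidebox [([179.0, 121.0, 229.0, 158.0], 0.85), ([183.0, 212.0, 201.0, 227.0], 0.21)]
1.1 [ 0.5612  0.4301 -0.4302 -0.5612]
```

View pics/side0.png

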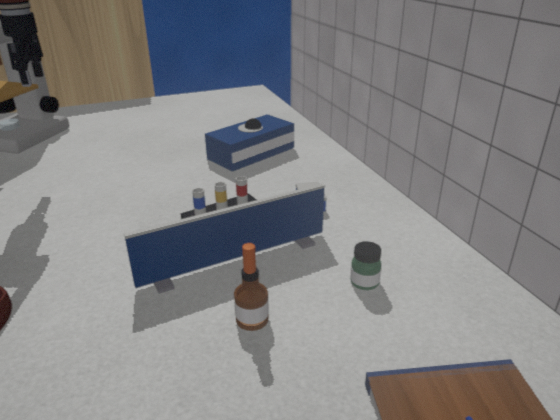

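View pics/top0.png

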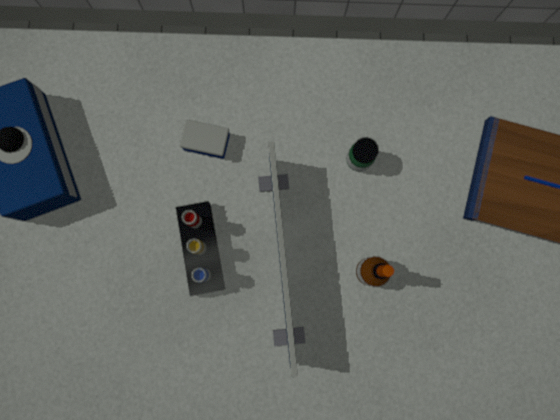

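The side view shows the bottle and dropper in front of the guard (knob about 249,258), with the tubes behind it: blue 199, yellow 221, red 241. The top view shows the knob at about (385,270), bottle at about (375,271), red tube mouth at about (190,218) and the guard at columns 272–295. The network boxes agree with both pictures.

```bash
cat >> h.py <<'E'
def cen(name,n):
    r=bot.cut_out(name,n)
    if not r: return None
    m=r[0]["region"].astype(np.uint8); M=cv2.moments(m,True)
    return np.array([M["m10"]/M["m00"],M["m01"]/M["m00"]]),r[0]["conf"],np.round(r[0]["bbox"],1).tolist(),m
def tri(c1,u1,c2,u2):
    A=[];b=[]
    (o1,d1),(o2,d2)=ray(c1,u1),ray(c2,u2)
    s=np.linalg.lstsq(np.c_[d1,-d2],o2-o1,rcond=None)[0]
    p,q=o1+s[0]*d1,o2+s[1]*d2; return (p+q)/2,np.linalg.norm(p-q)
E
python3 - <<'E'
from h import *
np.set_printoptions(precision=4,suppress=True)
C={n:cam(n) for n in("side","top")}
big=[]
for t,z in(("dropper_knob",.125),("bottle",.045),("tube_red",.08),("tube_blue",.08),("tube_yellow",.08),("rack",.032),("guard",.12)):
    R=[]
    for n in C:
        r=cen(t,n); R.append(r)
        if r: print(t,n,r[0],round(r[1],2),r[2],atz(C[n],r[0],z))
    if R[0] and R[1]: print("   tri",*tri(C["side"],R[0][0],C["top"],R[1][0]))
for n,(x0,y0,x1,y1) in(("side",(180,160,270,340)),("top",(170,195,410,300))):
    s=4 if n=="side" else 3.2
    cv2.imwrite(f"pics/crop_{n}.png",cv2.resize(C[n]["image"][y0:y1,x0:x1],None,fx=s*.8,fy=s*.8,interpolation=cv2.INTER_CUBIC))
# classical: colour segmentation
for n in C:
    h=cv2.cvtColor(C[n]["image"],cv2.COLOR_BGR2HSV)
    for nm,a,b in(("orange",(5,150,130),(16,255,255)),("red",(170,120,60),(180,255,255)),("red2",(0,120,60),(4,255,255))):
        m=cv2.inRange(h,np.array(a),np.array(b)); k,l,s,ce=cv2.connectedComponentsWithStats(m)
        print(n,nm,[(s[i].tolist(),ce[i].round(1).tolist()) for i in range(1,k) if s[i,4]>12])
E
```

```text
dropper_knob side [249.3574 263.1352] 0.83 [238.3, 241.4, 258.7, 281.6] [ 0.4833 -0.1841  0.125 ]
dropper_knob top [370.0642 271.8466] 0.68 [356.1, 257.1, 387.7, 286.3] [ 0.485  -0.1465  0.125 ]
   tri [ 0.4887 -0.1524  0.1014] 0.006973405254983595
bottle side [251.3812 305.697 ] 0.68 [234.7, 282.4, 272.5, 330.5] [ 0.4818 -0.1892  0.045 ]
bottle top [370.133  271.3578] 0.95 [355.8, 257.1, 389.3, 288.9] [ 0.487  -0.1637  0.045 ]
   tri [ 0.4876 -0.1679  0.0258] 0.0005769447193127132
tube_red side [241.5672 189.6033] 0.57 [238.6, 175.2, 248.7, 205.4] [0.5659 0.139  0.08  ]
tube_red top [191.952  219.2227] 0.74 [186.1, 207.5, 201.9, 230.0] [0.5718 0.1658 0.08  ]
   tri [0.5738 0.1686 0.0642] 0.0003265926849885887
tube_blue side [199.0635 201.1906] 0.57 [191.6, 186.0, 205.7, 217.0] [0.4683 0.1213 0.08  ]
tube_blue top [200.482  274.7117] 0.6 [191.0, 267.2, 211.8, 281.5] [0.4732 0.1456 0.08  ]
   tri [0.473  0.1479 0.0655] 0.00032414938824455833
tube_yellow side [220.9079 195.3421] 0.66 [214.2, 178.5, 230.5, 210.9] [0.5173 0.1298 0.08  ]
tube_yellow top [196.4226 246.5858] 0.66 [184.3, 240.6, 207.0, 253.2] [0.5228 0.1553 0.08  ]
   tri [0.5236 0.1578 0.0648] 8.217034512280114e-05
rack side [215.5064 206.5064] 0.64 [178.9, 196.0, 255.0, 217.9] [0.5123 0.1713 0.032 ]
rack top [200.9493 248.6514] 0.78 [178.6, 200.5, 225.5, 296.1] [0.5219 0.1545 0.032 ]
   tri [0.5152 0.1543 0.0411] 0.012606902125883907
guard side [224.0051 235.3816] 0.72 [126.0, 185.8, 324.8, 291.1] [ 0.4691 -0.0863  0.12  ]
guard top [282.1511 263.0096] 0.79 [257.2, 144.6, 305.2, 378.5] [0.4963 0.0021 0.12  ]
   tri [0.4934 0.0017 0.062 ] 0.009137200251293956
side orange [([247, 244, 7, 6, 19], [250.3, 245.8])]
side red [([238, 188, 7, 7, 20], [241.2, 191.4])]
side red2 [([238, 186, 8, 10, 42], [241.6, 190.1])]
top orange []
top red []
top red2 [([185, 213, 9, 9, 65], [189.0, 216.8])]
```

View pics/crop_top.png

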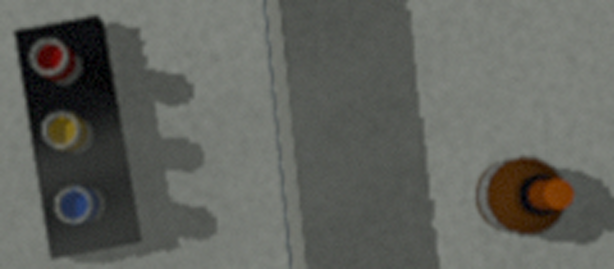

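The crop shows the red tube's rim centred at about (189.5,217.3) in full-picture pixels, and the knob's top disc at about (387.5,271). Next I'll fit the known cylinders to the image masks.

```bash
cat >> h.py <<'E'
from scipy.optimize import minimize
def sil(c,x,y,segs,S=4):
    im=np.zeros((420*S,560*S),np.uint8); a=np.linspace(0,2*np.pi,40)
    for r,z0,z1 in segs:
        P=np.vstack([np.c_[x+r*np.cos(a),y+r*np.sin(a),0*a+z] for z in(z0,z1)])
        h=cv2.convexHull(((proj(c,P)+.5)*S*16).astype(np.int32)); cv2.fillConvexPoly(im,h,1,shift=4)
    return cv2.resize(im.astype(np.float32),(560,420),interpolation=cv2.INTER_AREA)
def fit(c,mask,segs,xy):
    def f(p):
        s=sil(c,*p,segs); return 1-np.minimum(s,mask).sum()/np.maximum(s,mask).sum()
    r=minimize(f,xy,method="Nelder-Mead",options=dict(initial_simplex=np.array(xy)+np.array([[0,0],[.008,0],[0,.008]]),xatol=1e-4,fatol=1e-4)); return r.x,1-r.fun
def hsv(c,*rngs):
    h=cv2.cvtColor(c["image"],cv2.COLOR_BGR2HSV); return sum(cv2.inRange(h,np.array(a),np.array(b))//255 for a,b in rngs).clip(0,1)
def keep(m,uv):
    k,l,s,ce=cv2.connectedComponentsWithStats(m); i=[j for j in range(1,k) if s[j,4]>15]
    j=min(i,key=lambda j:np.hypot(*(ce[j]-uv))); return (l==j).astype(np.uint8),s[j].tolist()
KNOB=[(.010,.102,.148)]; TUBE=[(.0125,.032,.093)]
E
python3 - <<'E'
from h import *
np.set_printoptions(precision=4,suppress=True)
C={n:cam(n) for n in("side","top")}
print(C["top"]["image"][271,[372,378,384,387,390]], C["side"]["image"][[246,255,262,268],249])
for n,uv in(("side",(249,258)),("top",(385,271))):
    m,s=keep(hsv(C[n],((0,150,110),(14,255,255))),uv); print(n,s,*fit(C[n],m,KNOB,[.488,-.165]))
for t,xy in(("tube_red",(.571,.163)),("tube_yellow",(.522,.154)),("tube_blue",(.473,.144))):
    m=cen(t,"top")[3]; print(t,*fit(C["top"],m,TUBE,xy))
    m=cen(t,"side")[3]; print("  side",*fit(C["side"],m,[(.0125,.06,.093)],xy))
print("mouth by top rim", atz(C["top"],(189.5,217.3),.093), "knob top",atz(C["top"],(387.5,271.),.148))
print("guard top ends",atz(C["top"],(272,146),.12),atz(C["top"],(295,372),.12))
E
```

```text
[[ 10  30  50]
 [  0  42  93]
 [  9  63 126]
 [  0  58 120]
 [  0  58 118]] [[ 71 109 172]
 [ 47  68 117]
 [ 47  66 117]
 [ 48  69 116]]
side [244, 249, 10, 24, 103] [ 0.4865 -0.1667] 0.2610486149787903
top [383, 266, 11, 10, 77] [ 0.4885 -0.1703] 0.39563262462615967
tube_red [0.574  0.1689] 0.9019706845283508
  side [0.5642 0.135 ] 0.6456086039543152
tube_yellow [0.5233 0.1583] 0.9364998936653137
  side [0.5198 0.1414] 0.6950589418411255
tube_blue [0.4733 0.146 ] 0.9166893362998962
  side [0.4693 0.1285] 0.7046714425086975
mouth by top rim [0.5736 0.168  0.093 ] knob top [ 0.4868 -0.1703  0.148 ]
guard top ends [0.7006 0.0248 0.12  ] [ 0.3189 -0.0232  0.12  ]
```

View pics/crop_side.png

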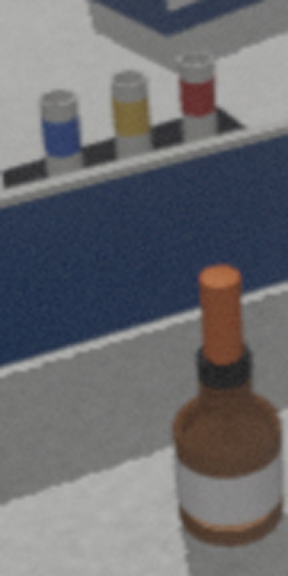

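```bash
cat >> h.py <<'E'
from scipy.spatial.transform import Rotation as Rn
def down(th):
    x=np.array([np.cos(th),np.sin(th),0]); y=np.array([0,0,-1.]); return Rn.from_matrix(np.c_[x,y,np.cross(x,y)]).as_quat()
def st():
    print("t",round(bot.current_time_s(),2),"tcp",np.round(bot.current_tool_pos(),4),"open",round(bot.current_opening(),4),"F",np.round(bot.current_ft_force(),2))
E
python3 - <<'E'
from h import *
np.set_printoptions(precision=4,suppress=True)
C={n:cam(n) for n in("side",)}
print("side: mouth",atz(C["side"],(241.6,178.8),.093),"knobtop",atz(C["side"],(248.75,246.2),.148))
R0=Rn.from_quat(bot.current_eef_rot()).as_matrix(); print(R0); st()
for th in np.deg2rad([0,90,180,-90,]):
    print(th,bot.solve_ik([.4872,-.17,.26],down(th)),bot.solve_ik([.4872,-.17,.12],down(th)),bot.solve_ik([.5738,.1685,.203],down(th)))
E
```

```text
side: mouth [0.5742 0.1644 0.093 ] knobtop [ 0.487  -0.1725  0.148 ]
[[ 0.2598  0.     -0.9657]
 [ 0.9657  0.      0.2598]
 [ 0.     -1.     -0.    ]]
t 2.35 tcp [0.1624 0.6036 0.2423] open 0.0855 F [-0.36 -0.42 -0.33]
0.0 [-0.4718 -0.0326  1.849  -0.      1.3252 -0.4718] [-0.4718  0.1294  1.9641 -0.      1.0481 -0.4718] [ 0.1683  0.196   1.7144 -0.      1.2311  0.1683]
1.5707963267948966 [-0.4718 -0.0326  1.849  -0.      1.3252 -2.0426] [-0.4718  0.1294  1.9641 -0.      1.0481 -2.0426] [ 0.1683  0.196   1.7144 -0.      1.2311 -1.4025]
3.141592653589793 None None None
-1.5707963267948966 [-0.4718 -0.0326  1.849  -0.      1.3252  1.099 ] [-0.4718  0.1294  1.9641 -0.      1.0481  1.099 ] [ 0.1683  0.196   1.7144 -0.      1.2311  1.7391]
```

Run:
```python
from h import *
q=down(0)
bot.goto([.487,-.171,.25],q); st()
bot.servo_line([.487,-.171,.120],speed=.1); st()
c=cam("side"); cv2.imwrite("pics/pre.png",cv2.resize(c["image"][180:360,160:340],None,fx=3,fy=3))
```

```text
t 5.3 tcp [ 0.4872 -0.1704  0.25  ] open 0.0855 F [ 0.74 -0.47  0.51]
t 6.75 tcp [ 0.4877 -0.1714  0.1209] open 0.0854 F [ 0.02  0.81 -0.19]
```

View pics/pre.png

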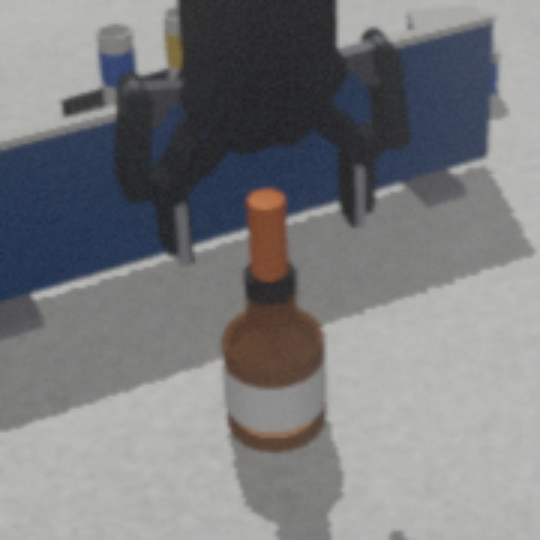

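The knob stands centred between the pads (crop: pads at columns 183 and 360, knob at 267). I'll close on it and lift.

Run:
```python
from h import *
bot.command_gripper(.015,40); st()
p=bot.current_tool_pos()
bot.servo_line([p[0],p[1],.225],speed=.07); bot.dwell(.2); st()
bot.servo_line([p[0],p[1],.305],speed=.12); bot.dwell(.2); st()
a=cam("side");b=cam("top")
cv2.imwrite("pics/lift.png",np.hstack([cv2.resize(a["image"][120:360,160:340],None,fx=2.2,fy=2.2),cv2.resize(b["image"][200:320,330:450],(400,528))]))
```

```text
t 7.42 tcp [ 0.4871 -0.1711  0.1201] open 0.0191 F [-0.28 -0.43  0.8 ]
t 9.27 tcp [ 0.4869 -0.1709  0.2246] open 0.0189 F [-0.03 -0.16 -0.61]
t 10.28 tcp [ 0.4865 -0.1708  0.3037] open 0.0191 F [-0.34 -0.64 -0.22]
```

View pics/lift.png

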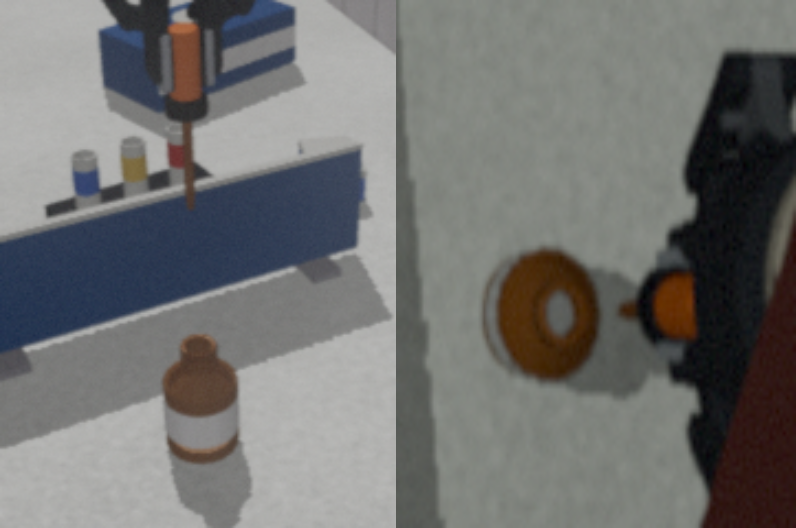

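The dropper is out: its stem and tip are clear at side pixel (246.8,214.5) and top pixel (397.8,270.5), and the bottle is still standing with its mouth open. I'll compare the tip with its prediction, then carry it across.

Run:
```python
from h import *
np.set_printoptions(precision=4,suppress=True)
a=cam("side");b=cam("top"); p=np.array(bot.current_tool_pos())
print("pred",proj(a,p-[0,0,.1]),proj(b,p-[0,0,.1]),"tri",*tri(a,(246.8,214.5),b,(397.8,270.5)))
bot.servo_line([.574,.167,.305],speed=.12); bot.dwell(.2); st()
bot.servo_line([.574,.167,.223],speed=.08); bot.dwell(.4); st()
a=cam("side");b=cam("top"); p=np.array(bot.current_tool_pos())
print("pred tip",proj(a,p-[0,0,.1]),proj(b,p-[0,0,.1]))
cv2.imwrite("pics/over.png",np.hstack([cv2.resize(a["image"][110:230,180:280],(400,480),interpolation=cv2.INTER_CUBIC),cv2.resize(b["image"][190:290,140:240],(400,400),interpolation=cv2.INTER_CUBIC)[np.r_[0:400,[399]*80]]]))
```

```text
pred [[246.8893 213.7545]] [[397.3254 270.5527]] tri [ 0.4868 -0.1718  0.2038] 0.0005431371485729809
t 13.74 tcp [0.574  0.1669 0.305 ] open 0.0185 F [0.42 0.91 0.23]
t 15.32 tcp [0.5741 0.167  0.2232] open 0.0191 F [ 0.89  0.61 -0.44]
pred tip [[240.5008 165.9167]] [[186.9537 214.8465]]
```

View pics/over.png

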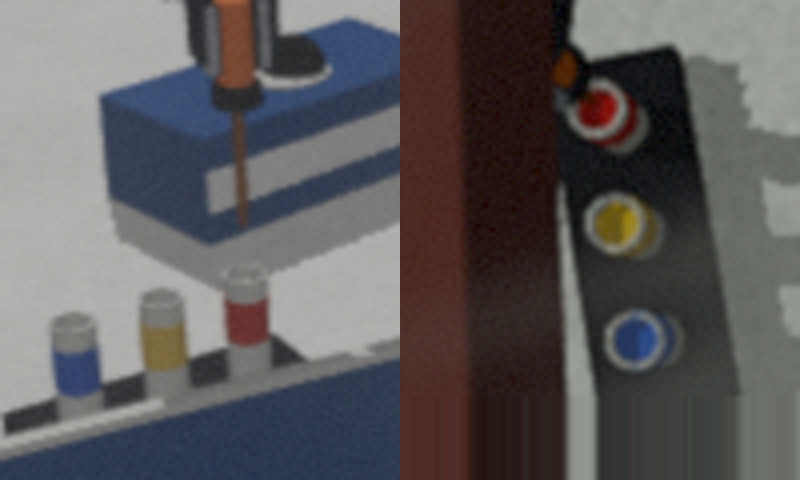

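The tip shows at side pixel (240.1,166.4), within a pixel of its prediction. The red mouth's centre is at about (241.1,178.4) in the side view and (189.6,217.6) in the top view, so I'll triangulate it and fit the rim more precisely.

Run:
```python
from h import *
np.set_printoptions(precision=4,suppress=True)
a=cam("side");b=cam("top")
print("mouth tri",*tri(a,(241.1,178.4),b,(189.6,217.6)),atz(a,(241.1,178.4),.093),atz(b,(189.6,217.6),.093))
for xy in((.573,.166),(.574,.168),(.575,.170)): print(xy,proj(a,[*xy,.093]),proj(b,[*xy,.093]))
for t in("tube_red","tube_yellow","tube_blue"):
    r=cen(t,"top"); x,s=fit(b,r[3],TUBE,(.574,.168) if t=="tube_red" else (.523,.158) if t=="tube_yellow" else (.473,.146)); print(t,x,s)
    # side: mouth columns from bbox/top row
    r=bot.spot_in(t,"side"); print([np.round(k["bbox"],1).tolist() for k in r[:1]])
# overlay check: rim circles and tip
an=np.linspace(0,2*np.pi,60); out=[]
for c,(x0,y0) in((a,(205,150)),(b,(165,195))):
    im=cv2.resize(c["image"][y0:y0+50,x0:x0+50],(400,400),interpolation=cv2.INTER_CUBIC)
    for r,col in((.0125,(0,255,0)),(.0105,(255,255,0))):
        P=np.c_[.574+r*np.cos(an),.168+r*np.sin(an),0*an+.093]; u=((proj(c,P)-[x0,y0]+.5)*8-.5)
        cv2.polylines(im,[np.round(u).astype(int)],True,col,1)
    out.append(im)
cv2.imwrite("pics/ov.png",np.hstack(out))
```

```text
mouth tri [0.5736 0.1678 0.0925] 0.0009561707397487844 [0.5738 0.1667 0.093 ] [0.5731 0.1678 0.093 ]
(0.573, 0.166) [[240.8507 178.587 ]] [[190.6069 217.6568]]
(0.574, 0.168) [[241.0247 178.1427]] [[189.5084 217.0688]]
(0.575, 0.17) [[241.1981 177.7001]] [[188.4102 216.481 ]]
tube_red [0.5735 0.168 ] 0.854339599609375
[[122.0, 183.4, 326.1, 291.7]]
tube_yellow [0.5238 0.1571] 0.8103494048118591
[[213.7, 180.7, 229.0, 208.7]]
tube_blue [0.4732 0.1461] 0.8737704753875732
[[194.5, 186.3, 205.5, 211.9]]
```

View pics/ov.png

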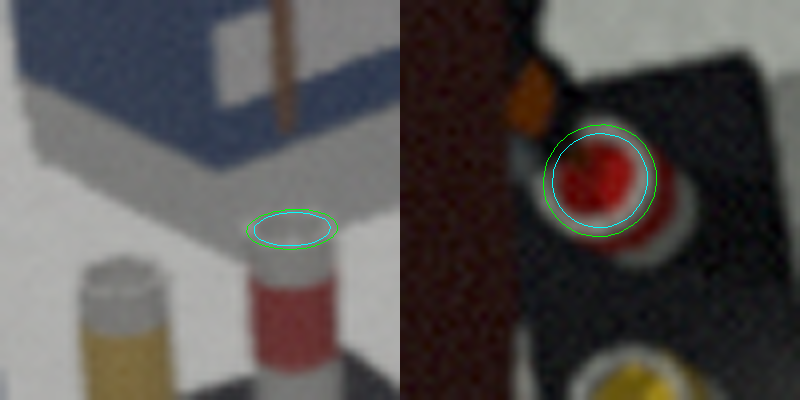

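The overlay puts the rim circle for (0.574,0.168) on the red mouth in both views, at about (241,178) and (189.5,217). I'll descend to the hold pose.

Run:
```python
from h import *
np.set_printoptions(precision=4,suppress=True)
bot.servo_line([.5737,.168,.2035],speed=.03); bot.dwell(1.); st()
print("vel",np.abs(bot.current_joint_velocities()).max(), bot.current_eef_rot())
a=cam("side");b=cam("top"); p=np.array(bot.current_tool_pos()); print("pred tip",proj(a,p-[0,0,.1]),proj(b,p-[0,0,.1]))
for t in("bottle","tube_blue","tube_yellow","jar","slidebox"): print(t,[np.round(k["bbox"]).tolist() for k in bot.spot_in(t,"top")[:1]])
cv2.imwrite("pics/fin.png",np.hstack([cv2.resize(a["image"][120:220,190:290],(400,400),interpolation=cv2.INTER_CUBIC),cv2.resize(b["image"][195:245,165:215],(400,400),interpolation=cv2.INTER_CUBIC)]))
```

```text
t 17.62 tcp [0.5737 0.168  0.2035] open 0.0191 F [ 0.38 -0.4  -0.35]
vel 0.0012641125608173018 [-0.7071  0.     -0.      0.7071]
pred tip [[240.6816 173.8714]] [[188.4408 216.4601]]
bottle [[358.0, 257.0, 392.0, 288.0]]
tube_blue [[192.0, 268.0, 211.0, 284.0]]
tube_yellow [[185.0, 212.0, 200.0, 229.0]]
jar []
slidebox [[178.0, 122.0, 227.0, 159.0]]
```

View pics/fin.png

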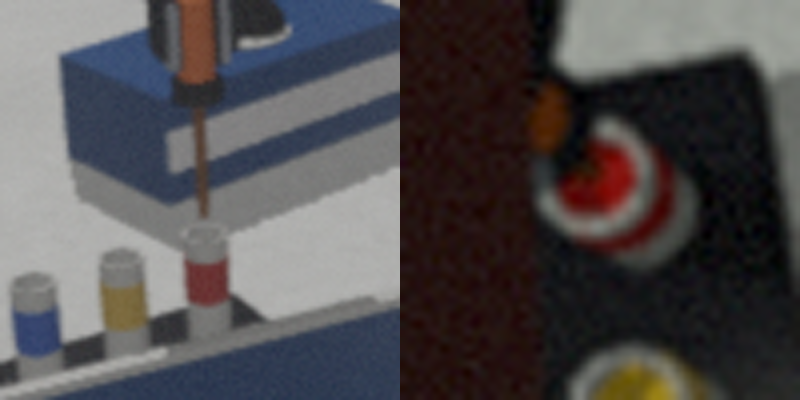

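Side view: the tip is at (240.6,173.6), matching its prediction and just above the rim centre at (241.3,178.1). Top view: the tip is within the mouth. The stem looks slightly slanted in the side view, so I'll check how upright it is numerically before handing in.

Run:
```python
from h import *
np.set_printoptions(precision=2,suppress=True)
a=cam("side"); p=np.array(bot.current_tool_pos()); im=a["image"].astype(float)
sat=im[...,2]-im[...,0]   # red minus blue: stem & knob
print("row  measured_col  predicted_col")
P=proj(a,np.array([[p[0],p[1],z] for z in np.linspace(.1035,.2115,60)]))
for r in list(range(122,139,4))+list(range(149,173,3)):
    w=(sat[r,225:256]-np.median(sat[r,np.r_[222:230,250:258]])-12).clip(0); print(r,round((w*np.arange(225,256)).sum()/max(w.sum(),1),2),round(np.interp(r,P[::-1,1],P[::-1,0]),2))
```

```text
row  measured_col  predicted_col
122 238.59 238.17
126 238.76 238.17
130 239.02 238.32
134 238.56 238.53
138 239.01 238.75
149 243.0 239.33
152 241.97 239.49
155 242.29 239.65
158 239.14 239.81
161 237.69 239.97
164 243.88 240.13
167 240.33 240.29
170 240.47 240.45
```

The slant is perspective: a vertical dropper should run from column 238.2 to 240.5, and this one measures 238.6 to 240.5. It is upright and still, so I'm handing in.

```bash
python3 -c "
from h import *
st(); bot.sign_off()"
```

```text
t 18.02 tcp [0.5737 0.168  0.2035] open 0.0193 F [-0.34 -0.53 -0.96]
the job is handed in; nothing more can be done
```

I lifted the dropper out of its bottle with a 40 N grip and carried it upright over the guard. It is now held over the red-banded tube, and I handed the job in at 18.0 s of the 43 s allowed.

**Position:** by calculation the tip is at about (0.574, 0.168, 0.1035), roughly 10.5 mm above the rim and within about 1 mm of my estimate of the mouth centre. The side picture puts the tip within about half a pixel of where it should be. The two cameras' estimates of the mouth centre differ by about 1 mm.

**Upright and still:** the knob and the lower end of the stem lie within about 0.7 pixel of a true vertical. The arm was at rest (joint speeds about 0.001 rad/s) and the grip was steady at 19 mm. The mid-stem rows in that check were too noisy to use.

**Clearances:** the tip crossed the guard about 80 mm above its top edge. The wrist force readings stayed at about 1 N or less, and the pictures showed no contact.

**Bystanders:** the bottle, blue tube and slide box were found where they started, to within a few pixels.
- **Jar:** the final network check did not find it, and I did not recheck it. The arm's path did not come near it.
- **Yellow tube:** the network's final box landed on the red tube instead. The final picture does show the yellow tube standing in its hole.

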